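# Set a scored acrylic blank over the snapping edge and clamp it

### The job

The scored acrylic blank lies loose on the snapping board. Push it with the fingertips, flat on the board, until its side sits square against the aluminium fence and its dark score line lies right over the board's dark steel snap edge, with the narrow strip hanging out ready to be snapped; then fold the hold-down bar with the red grip over so that it rests on the blank. Do not pick the blank up, and leave the tape roll, marker and pot beside the board where they are.

Things in the scene. Friction and masses are not known exactly. Their poses are not given: they have to be found in the camera images.
- board: Fixed plywood snapping board, 153 mm (its x) by 195 mm (its y), flat deck 45 mm above the bench, yaw -1.6 to -1.2 rad, so that its -y end points roughly to the robot. Origin at bench height under the deck, which runs from x = -65 to +88 and y = -110 to +85 mm of it. Its -y end is the straight snap edge, a 10 mm dark steel strip flush with the deck.
- snap_edge (a point): Point on the upper corner of the snap edge (the -y end of the deck), in line with the middle of a blank that sits against the fence. Axes as the board's: the overhang hangs out to -y.
- fence_face (a point): Point at the foot of the fence's guiding face, on the deck, at board x = +50, y = +10 mm; axes as the board's. The fence is an aluminium bar 14 mm high, 12 mm wide, along the board's y from -62 to +81 mm; its face looks to -x, where the blank lies.
- blank: Loose flat acrylic plate with pale blue film, 80 mm (its x) by 130 mm (its y) by 6 mm thick, about 0.1 kg. Origin at the centre of its underside. It starts flat on the deck, its front (-y) end behind the snap edge, a little off the fence and slightly turned. Set right, its axes are parallel to the board's and its origin is 40 mm to -x of the fence face.
- score_line (a point): Middle of the dark score line on the blank's upper face. The line runs right across the blank, parallel to its front end and 35 mm behind it (95 mm from its rear end). Axes as the blank's.
- hold_bar (a joint): Hinge angle of the hold-down bar, rad: 0 lying level on the 6 mm blank, growing as raised, 1.57 upright, 1.9 at its stop; starts leaning back at 1.62 to 1.78. Damped, with slight friction (0.04 N m): pushed past upright toward the board's -x it sinks by its own weight onto the blank in about 3 s.
- bar_grip (a point): Centre of the red thumb grip at the bar's free end, 32 mm along the bar, 24 mm wide and 13 mm thick, 103 mm from the hinge axis. Axes: x along the bar toward the hinge, y along the hinge axis.
- marker: Blue marker pen lying on the bench, 128 x 16 x 14 mm. Leave it alone.
- tape_roll: Roll of tan tape lying flat on the bench, 96 mm across, 48 mm high. Leave it alone.
- sample_pot: White pot with a blue lid, 47 mm across, 66 mm high, standing on the bench; origin at the centre of its underside. Leave it alone.
- bar_hinge (a point): Middle of the bar's hinge axis (along the board's y), at board x = +73, y = -87 mm, 56 mm above the bench, between two steel cheeks that reach 19 mm above the deck. The aluminium bar is 22 mm wide, 10 mm thick and reaches 119 mm from the axis; when down it lies along the board's -x. Axes as the board's.

How it is judged:
By the outcome, as a careful person would: the job done as asked, in the order asked, and still so for the second after the job is handed in, with the robot touching nothing.
It also fails if it takes over 70 s, if anything falls off the work surface, if the arm or the gripper's body presses on something with over 40 N, if the wrist force passes 120 N, or if a joint passes its speed limit or range.

### The arm

A 6-joint arm with a two-finger parallel gripper is mounted at the origin on the work surface; the furniture and walls round the work are solid. World frame = base frame: x ahead of the robot, y to its left, z up, the work surface at z = 0. Lengths are in m, angles in rad, forces in N, time in s.
With the tool pointing down it reaches from about 0.3 to 0.775 m from the base axis. Payload 14.6 kg.
Tool frame: the origin (TCP) lies on the centre line of the jaws, within the pads' length; the fingertips stand 19 mm ahead of it and the grasp point (between the pads) is the TCP (ctrl.tip_reach is the distance from the TCP to the fingertips, in m); x points along the fingers, y is the direction in which the jaws open and shut, and the axes are right-handed (so a half turn about x gives the same grasp; the last joint's range is limited). The gripper opens to 94 mm and grips with 3 to 60 N. Pads are 16 mm wide; open, the fingers measure 119 mm over their backs; the gripper's body (75 mm by 177 mm) begins 78 mm behind the grasp point.
Start: joints at [-1.198, 0.3, 1.521, -0, 1.321, -0.067], TCP at [0.234, -0.498, 0.224] pointing down, gripper open.
Joint ranges: [-3.03, 3.03], [-0.79, 2.21], [0.23, 2.52], [-1.04, 4.18], [0, 3.07], [-2.55, 2.55]. Speed limits (rad/s): [2.22, 2.22, 2.57, 3.14, 3.14, 3.14].

### API

Orientations are given as [roll, pitch, yaw] about the fixed x, y, z axes, in that order (R = Rz(yaw) Ry(pitch) Rx(roll)).
In Python, from station import ctrl, optics, models gives the robot as it stands. The module is installed in compiled form; this text tells all that it offers.
- The arm moves only by the tool arm_command, never from a script. Its argument "deltas" is a list of rows, each an object with "translation": the shift along the tool's x, y, z in units of 25 mm (1.0 is 25 mm), a list of three; "turn": the turn, a rotation vector about the tool's x, y, z in units of 5 degrees (1.0 is 5 degrees), a list of three. In form: [{"translation": [x, y, z], "turn": [rx, ry, rz]}, ...]. A call has 1 to 12 rows; each row is the pose to reach, as a shift and turn from the pose commanded when the call began, along the tool's axes at that moment; what a row does not reach only later rows make up. A row lasts 1/12 s, in which the tool goes at most 41.7 mm and 7.16 degrees, less where a joint would pass 70% of its speed; a pose out of reach is approached as far as the arm can. A call with a gripper value outside its range is refused whole. "gripper" is the finger opening in mm, from 0 to 94, set as the call begins (left out, the last holds). The fingers move at their own pace and stop on an object; "force" is the grip in N (left out, the last holds). Time passes only in rows, so rows that repeat a pose let the fingers close. It gives the time, the measured TCP pose, the force and the opening at its end, in the units of the state.
- ctrl.get_obs(): the state, without advancing time (a new reading comes with each control period).
- optics.camera(name): name is "scene" or "side" or "wrist"; returns the picture (384x512x3 uint8, red, green, blue); there is no depth.
- optics.get_calibration(name): a dict with "K" (3x3 intrinsics, pixels), "origin" and "orientation" of the camera in the world. Camera axes: x right, y down, z forward; pixel columns grow to the right and rows downward; lengths in m; the calibration is good to about 2 mm. A picture is of the moment at which its call begins: read the wrist's pose just before it. get_calibration takes no time and is no camera call; for the wrist camera it gives the pose at the moment of the call.
- ctrl.hand_in(): hands the job in, once; it reports no verdict.
Trained networks look in the newest picture that a camera, given by its name, has taken for a name from the list of things; names that differ only in an ending like _2 or _b are one class to them, and where a whole thing is asked for, a point or a joint stands for the part that bears it (a point fixed in the world has none). Each returns a list of dicts, best first, with "score" (0 to 1); they miss things now and then, are a little off and sometimes report something else, mostly with a low value. They report only what shows in the picture. A call takes as long as a camera call.
- models.look_for(target, camera): "box" ([left, top, right, bottom] in pixels, round what is visible of it).
- models.cut_out(target, camera): "pixels" (384x512 bool, what is visible of it) and "box" ([left, top, right, bottom] in pixels, round what is visible of it).
- models.mark_of(target, camera): "at" ([column, row] in pixels: a listed point, or the origin of a listed thing).
The state is a dict: "time_s": time; "qpos": joint angles; "joint_vel": joint speeds; "tau": joint torques, N m; "ee_pos": TCP position; "eef_rot": TCP orientation; "force": force on the tool from outside, world axes, zero at the start; "moment": the same for the moment, N m; "grip_width": finger opening in m.
Only numpy, scipy, OpenCV 4.12 (cv2) and the standard library are available. Lean on these libraries where they do the work, as an engineer would, in place of code of your own. Each camera call takes 0.05 s, during which the arm holds its last target.

## Working session

There is one attempt and no reset: what is moved stays moved. The work goes in short steps, Python scripts to look and compute and a tool call to move; the robot and the scene stay as the last step left them, time stands still between calls to the robot, and variables do not carry over. Pictures are saved under pics/ and viewed, and the job is handed in when it is done.

Besides the shell and the picture viewer there is one more tool, called as a command line: name --argument value ..., lists and objects as JSON in quotes. arm_command: Moves the arm, as the interface text tells. Its arguments: {"type":"object","properties":{"deltas":{"type":"array"},"gripper":{"type":"number"},"force":{"type":"number"}},"required":["deltas"]}

```bash
mkdir -p pics
cat > h.py <<'E'
import numpy as np, cv2
from scipy.spatial.transform import Rotation as R
from station import ctrl, optics, models
def shot(n,f):
    im=optics.camera(n); cv2.imwrite('pics/'+f,im[:,:,::-1]); return im
def rot(c):
    o=np.array(c['orientation'],float)
    return o if o.shape==(3,3) else R.from_euler('xyz',o).as_matrix()
def ray(cal,px,z):
    K=np.array(cal['K']);d=rot(cal)@np.linalg.inv(K)@np.array([px[0],px[1],1.]);o=np.array(cal['origin'])
    return o+d*(z-o[2])/d[2]
def proj(cal,p):
    q=rot(cal).T@(np.array(p)-np.array(cal['origin']));q=np.array(cal['K'])@q;return q[:2]/q[2]
E
python3 - <<'E'
from h import *
print(ctrl.get_obs())
for n in ['scene','side','wrist']:
    shot(n,n+'0.png'); c=optics.get_calibration(n); print(n,c)
for n,z in [('scene',0),('side',0)]:
  c=optics.get_calibration(n)
  for t,z in [('board',0),('snap_edge',.045),('fence_face',.045),('blank',.045),('score_line',.051),('bar_hinge',.056),('bar_grip',.15),('tape_roll',.0),('marker',0),('sample_pot',0)]:
    r=models.mark_of(t,n)
    if r: print(n,t,[(np.round(q['at'],1),round(q['score'],2),np.round(ray(c,q['at'],z),4)) for q in r[:2]])
E
```

```text
{'time_s': 0.0, 'qpos': array([-1.19758280e+00,  3.00462239e-01,  1.52155673e+00, -1.96814771e-05,
        1.32071388e+00, -6.66126654e-02]), 'joint_vel': array([ 0.00062079,  0.00026052, -0.0002512 , -0.00021827,  0.00115342,
       -0.001524  ]), 'tau': array([ 1.05241812e-03, -5.31809485e+01, -3.52738595e+01,  7.08939414e-02,
        2.44259764e-02, -1.41385367e-04]), 'ee_pos': array([ 0.23408094, -0.49744086,  0.22390149]), 'eef_rot': array([-1.62069078,  1.56965598,  1.96073294]), 'force': array([ 0.06478667, -0.84226927, -0.63609419]), 'moment': array([-0.0069668 ,  0.00054908, -0.00326587]), 'grip_width': 0.09370591622402652}
scene {'K': array([[431.618599  ,   0.        , 259.56041005],
       [  0.        , 431.618599  , 196.13844932],
       [  0.        ,   0.        ,   1.        ]]), 'origin': array([-0.09946005, -0.66951781,  0.47699931]), 'orientation': array([-2.07652693, -0.01517907, -0.88563982])}
side {'K': array([[388.28804636,   0.        , 247.52283734],
       [  0.        , 388.28804636, 196.54590411],
       [  0.        ,   0.        ,   1.        ]]), 'orig
[... 1567 characters left out ...]
[304.3, 226.3]), 0.71, array([ 0.5362, -0.3405,  0.045 ]))]
side blank [(array([286.3, 216.5]), 0.55, array([ 0.5186, -0.296 ,  0.045 ]))]
side score_line [(array([271.4, 218.7]), 0.6, array([ 0.4823, -0.2978,  0.051 ]))]
side bar_hinge [(array([270.5, 243. ]), 0.57, array([ 0.4432, -0.372 ,  0.056 ]))]
side bar_grip [(array([278.7, 199.2]), 0.63, array([ 0.4567, -0.3698,  0.15  ]))]
side tape_roll [(array([288.2, 219.2]), 0.65, array([ 0.5494, -0.2535,  0.    ])), (array([259.5, 187.2]), 0.62, array([ 0.5479, -0.1016,  0.    ]))]
side marker [(array([306.9, 226.7]), 0.24, array([ 0.5742, -0.2947,  0.    ]))]
side sample_pot [(array([288. , 229.8]), 0.21, array([ 0.5302, -0.2879,  0.    ]))]
```

Run:
```python
import cv2,numpy as np
for n,(x0,y0,x1,y1) in {'scene':(160,130,420,300),'side':(180,150,380,290)}.items():
    im=cv2.imread(f'pics/{n}0.png')[y0:y1,x0:x1]; im=cv2.resize(im,None,fx=3,fy=3,interpolation=cv2.INTER_CUBIC);print(im.shape)
    cv2.imwrite(f'pics/{n}0z.png',im)
```

```text
(510, 780, 3)
(420, 600, 3)
```

View pics/wrist0.png

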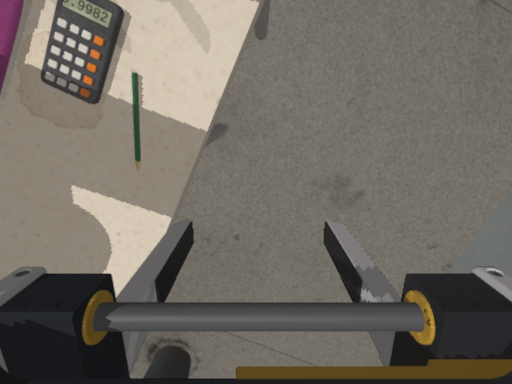

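View pics/scene0.png

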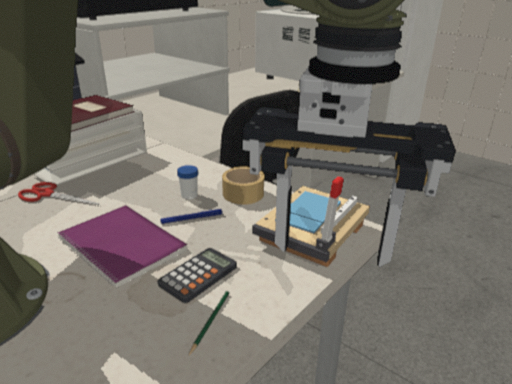

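View pics/scene0z.png

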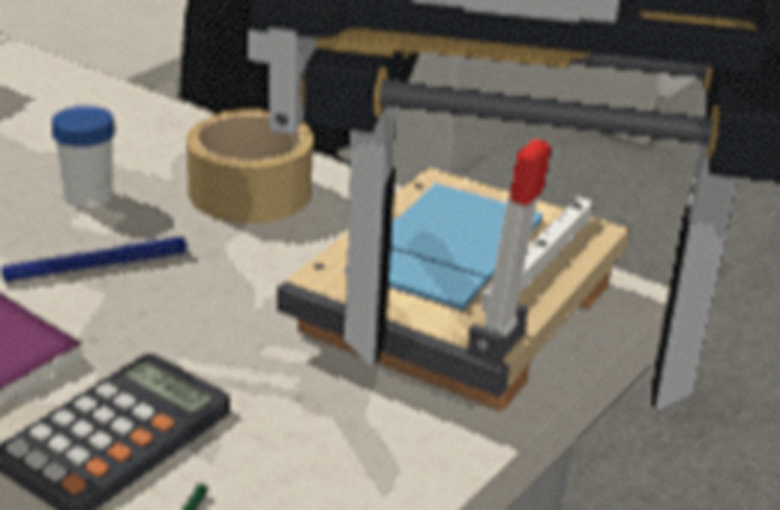

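View pics/side0z.png

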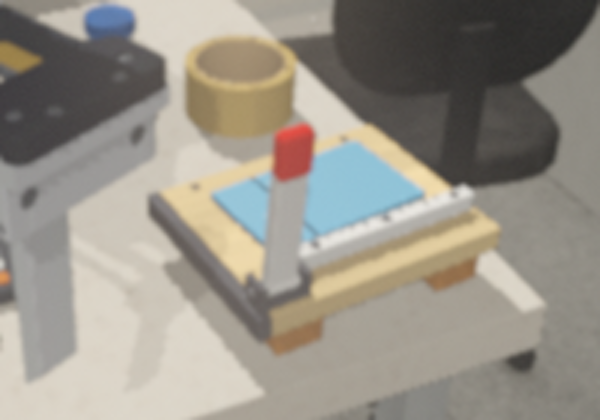

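```bash
cat >> h.py <<'E'
def tool():
    o=ctrl.get_obs(); return np.array(o['ee_pos']),R.from_euler('xyz',o['eef_rot']).as_matrix()
def down(psi):
    # tool x down, tool y horizontal at world angle psi
    y=np.array([np.cos(psi),np.sin(psi),0]);x=np.array([0,0,-1.]);return np.stack([x,y,np.cross(x,y)],1)
def delta(p,psi,T=None):
    p0,R0=T or tool(); t=R0.T@(np.array(p)-p0)/.025; r=R.from_matrix(R0.T@down(psi)).as_rotvec(degrees=True)/5
    return np.round(t,3),np.round(r,3)
E
python3 - <<'E'
from h import *
from scipy.optimize import least_squares
p,r=tool();print(p,r)
print('psi',np.arctan2(r[1,1],r[0,1]))
c=optics.get_calibration('wrist');print('cam in tool',r.T@(c['origin']-p),r.T@rot(c))
src=np.array([[10,-110],[50,10],[73,-87]])/1e3
dst=np.array([[.416,-.317],[.5363,-.343],[.4452,-.3723]])
ss=src-src.mean(0);dd=dst-dst.mean(0)
th=np.arctan2((ss[:,0]*dd[:,1]-ss[:,1]*dd[:,0]).sum(),(ss*dd).sum())
M=np.array([[np.cos(th),-np.sin(th)],[np.sin(th),np.cos(th)]]);t=dst.mean(0)-M@src.mean(0)
print(th,t,(src@M.T+t-dst)*1e3)
E
```

```text
[ 0.23414297 -0.49766145  0.22445637] [[ 1.90550717e-05  4.25712533e-01 -9.04858464e-01]
 [-8.43426752e-06 -9.04858464e-01 -4.25712533e-01]
 [-1.00000000e+00  1.57438012e-05 -1.36515695e-05]]
psi -1.131047134949127
cam in tool [-0.16038001  0.00030456 -0.08477794] [[-3.28877160e-04 -2.87764118e-01  9.57701260e-01]
 [ 9.99999828e-01  3.69479859e-04  4.54421610e-04]
 [-4.84617560e-04  9.57701246e-01  2.87763947e-01]]
-1.4679931268264061 [ 0.52328799 -0.29360394] [[-1.10503532  2.1604082 ]
 [ 2.06630173  0.68625803]
 [-0.96126641 -2.84666623]]
```

Run:
```python
from h import *
print(delta([.375,-.319,.23],-1.47))
```

```text
(array([-0.222, -4.068, -8.141]), array([ 3.884, -0.   , -0.   ]))
```

arm_command --deltas '[{"translation": [-0.22,-4.07,-8.14],"turn": [3.88,0,0]},{"translation": [-0.22,-4.07,-8.14],"turn": [3.88,0,0]},{"translation": [-0.22,-4.07,-8.14],"turn": [3.88,0,0]},{"translation": [-0.22,-4.07,-8.14],"turn": [3.88,0,0]},{"translation": [-0.22,-4.07,-8.14],"turn": [3.88,0,0]},{"translation": [-0.22,-4.07,-8.14],"turn": [3.88,0,0]},{"translation": [-0.22,-4.07,-8.14],"turn": [3.88,0,0]},{"translation": [-0.22,-4.07,-8.14],"turn": [3.88,0,0]},{"translation": [-0.22,-4.07,-8.14],"turn": [3.88,0,0]},{"translation": [-0.22,-4.07,-8.14],"turn": [3.88,0,0]}]'

```text
time_s: 1.98
ee_pos: [0.3744, -0.3197, 0.2299]
eef_rot: [-0.1, 1.571, -3.141]
force: [-0.3, 0.2, 0.2]
grip_width: 0.094
```

Run:
```python
from h import *
print(tool()[0])
im=shot('wrist','w1.png');c=optics.get_calibration('wrist')
for t,z in [('board',0),('snap_edge',.045),('fence_face',.045),('blank',.045),('score_line',.051),('bar_hinge',.056)]:
    r=models.mark_of(t,'wrist')
    if r: print(t,[(np.round(q['at'],1),round(q['score'],2),np.round(ray(c,q['at'],z),4)) for q in r[:2]])
cv2.imwrite('pics/w1z.png',cv2.resize(im[:,:,::-1],(800,600),interpolation=cv2.INTER_CUBIC))
```

```text
[ 0.37442553 -0.31970555  0.22987119]
fence_face [(array([291.8,  35. ]), 0.89, array([ 0.5427, -0.3414,  0.045 ]))]
blank [(array([244.5,  49.2]), 0.92, array([ 0.5229, -0.2894,  0.045 ]))]
score_line [(array([248.9,  78.5]), 0.67, array([ 0.4917, -0.2974,  0.051 ])), (array([256.8, 140. ]), 0.24, array([ 0.4225, -0.3135,  0.051 ]))]
bar_hinge [(array([310.6, 123.1]), 0.59, array([ 0.4493, -0.3754,  0.056 ])), (array([246.7,  79. ]), 0.15, array([ 0.4905, -0.2952,  0.056 ]))]
```

View pics/w1z.png

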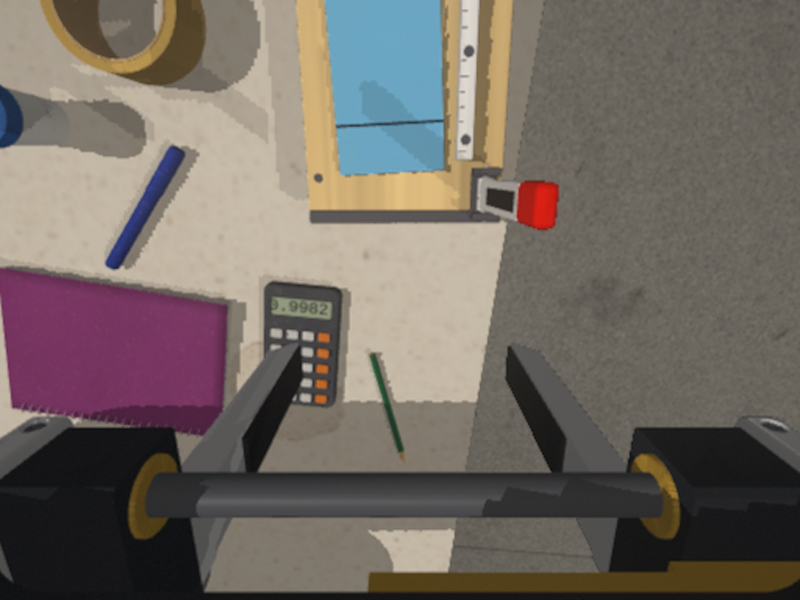

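arm_command --deltas '[{"translation": [-0.8,0,-3.6],"turn": [0,0,0]},{"translation": [-0.8,0,-3.6],"turn": [0,0,0]},{"translation": [-0.8,0,-3.6],"turn": [0,0,0]},{"translation": [-0.8,0,-3.6],"turn": [0,0,0]},{"translation": [-0.8,0,-3.6],"turn": [0,0,0]},{"translation": [-0.8,0,-3.6],"turn": [0,0,0]}]'

```text
time_s: 2.83
ee_pos: [0.4634, -0.31, 0.2495]
eef_rot: [-0.561, 1.57, 2.681]
force: [-0.3, -0.4, 0.2]
grip_width: 0.0941
```

Run:
```python
from h import *
print(tool()[0])
c=optics.get_calibration('wrist');im=shot('wrist','w2.png')
for t,z in [('board',0),('snap_edge',.045),('fence_face',.045),('blank',.045),('score_line',.051),('bar_hinge',.056)]:
    r=models.mark_of(t,'wrist')
    if r: print(t,[(np.round(q['at'],1),round(q['score'],2),np.round(ray(c,q['at'],z),4)) for q in r[:2]])
cv2.imwrite('pics/w2z.png',cv2.resize(im[40:280,130:390,::-1],None,fx=3,fy=3,interpolation=cv2.INTER_CUBIC)[:600])
```

```text
[ 0.46340754 -0.31001597  0.24952713]
snap_edge [(array([259.2, 201.4]), 0.82, array([ 0.4233, -0.3157,  0.045 ]))]
fence_face [(array([287. , 116.8]), 0.78, array([ 0.5422, -0.3398,  0.045 ]))]
blank [(array([249.4, 131.4]), 0.74, array([ 0.5188, -0.293 ,  0.045 ]))]
score_line [(array([251.5, 153.2]), 0.93, array([ 0.4914, -0.2985,  0.051 ])), (array([305.8, 192.7]), 0.35, array([ 0.4445, -0.3783,  0.051 ]))]
```

View pics/w2z.png

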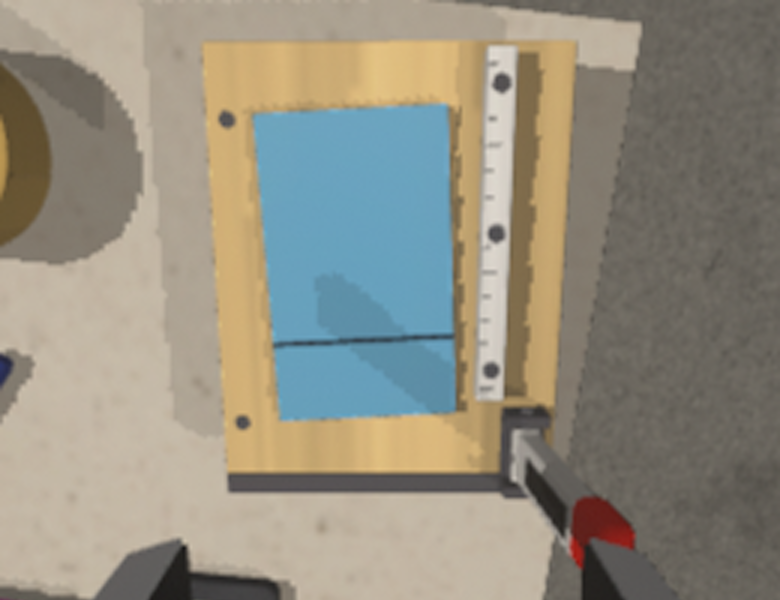

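```bash
cat >> h.py <<'E'
from scipy.ndimage import map_coordinates,gaussian_filter1d
def edge(im,a,b,w=4,trim=.1,mode='edge'):
    g=im.astype(float); a=np.array(a,float);b=np.array(b,float);d=(b-a)/np.linalg.norm(b-a);n=np.array([-d[1],d[0]])
    L=np.linalg.norm(b-a);s=np.linspace(trim*L,(1-trim)*L,int(L));o=np.arange(-w,w+.01,.25);P=[]
    for q in s:
        pts=a+d*q+n*o[:,None]
        pr=np.stack([map_coordinates(g[:,:,k],[pts[:,1],pts[:,0]],order=1) for k in range(3)])
        pr=gaussian_filter1d(pr,2,axis=1)
        m=np.linalg.norm(np.gradient(pr,axis=1),axis=0) if mode=='edge' else (pr.sum(0).max()-pr.sum(0))
        if mode=='dark':
            m=np.clip(m-.4*m.max(),0,None); P.append(a+d*q+n*(m*o).sum()/m.sum())
        else:
            m[0]=m[-1]=0;i=m.argmax(); P.append(a+d*q+n*o[i])
    P=np.array(P);vx,vy,x0,y0=cv2.fitLine(P.astype(np.float32),cv2.DIST_HUBER,0,.01,.01).ravel()
    c=np.array([x0,y0]);v=np.array([vx,vy]);v*=np.sign(v@d)
    r=np.abs((P-c)@[-v[1],v[0]]).mean()
    f=lambda p:c+v*((p-c)@v)
    return f(a),f(b),r
def c2p(u,x0=130,y0=40,k=3): return np.array([(u[0]+.5)/k-.5+x0,(u[1]+.5)/k-.5+y0])
E
cat > fit1.py <<'E'
from h import *
c=optics.get_calibration('wrist')
im=cv2.imread('pics/w2.png')
E={'bL':((203,60),(228,480),.045),'bT':((210,42),(570,42),.045),'bB':((235,491),(490,491),.045),'fence':((487,50),(476,395),.045),
'kL':((255,113),(281,421),.045),'kR':((449,103),(456,411),.051),'kT':((255,113),(449,103),.051),'kB':((281,421),(456,411),.051),'score':((277,345),(452,337),.051)}
for k,(a,b,z) in E.items():
    A,B,r=edge(im,c2p(a),c2p(b),3,mode='dark' if k=='score' else 'edge')
    P,Q=ray(c,A,z),ray(c,B,z);print(k,np.round(P[:2]*1e3,1),np.round(Q[:2]*1e3,1),'ang',round(np.arctan2(*(Q-P)[1::-1]),4),'res',round(r,2),np.round(A,1),np.round(B,1))
E
python3 fit1.py
```

```text
bL [ 599.1 -221.6] [ 419.  -239.7] ang -3.0414 res 0.17 [197.3  59.7] [205.4 199.7]
bT [ 606.  -224.2] [ 621.9 -369.6] ang -1.4622 res 0.28 [199.7  53.7] [319.7  52.7]
bB [ 413.5 -243.7] [ 425.7 -364.1] ang -1.4698 res 0.0 [208.  203.6] [293.  203.6]
fence [ 614.5 -336.7] [ 471.6 -351.7] ang -3.0371 res 0.38 [292.1  56.3] [288.7 171.3]
kL [ 580.9 -242.7] [ 450.2 -262.6] ang -2.9909 res 0.09 [213.7  77.4] [222.9 180. ]
kR [ 592.3 -322.6] [ 464.6 -342.4] ang -2.9878 res 0.16 [278.7  74. ] [281.7 176.7]
kT [ 580.6 -244.9] [ 592.5 -323.3] ang -1.4198 res 0.09 [214.7  77.4] [279.3  73.9]
kB [ 452.  -263.8] [ 464.  -342.5] ang -1.4202 res 0.1 [223.3 179.9] [281.7 177.1]
score [ 486.7 -259.8] [ 498.2 -336.3] ang -1.4213 res 0.08 [222.  154.4] [280.3 151.6]
```

```bash
cat >> h.py <<'E'
YAW=-1.470;OX=.3463;OY=.4965
X=np.array([np.cos(YAW),np.sin(YAW)]);Y=np.array([-np.sin(YAW),np.cos(YAW)])
def b2w(x,y,z): return np.array([*((x/1e3+OX)*X+(y/1e3+OY)*Y),z])
def w2b(p): return np.array([p[0]*X[0]+p[1]*X[1]-OX,p[0]*Y[0]+p[1]*Y[1]-OY])*1e3
def st():
    p,r=tool();o=ctrl.get_obs();print('t',round(o['time_s'],2),'board',np.round(w2b(p),1),'z',round(p[2],4),'psi',round(np.arctan2(r[1,1],r[0,1]),4),'F',np.round(o['force'],1),'grip',round(o['grip_width'],4))
def go(x,y,z,psi=YAW): print((x,y,z),*delta(b2w(x,y,z),psi))
E
python3 -c "
from h import *
st();go(-68,10,.1);go(-68,10,.0665)"
```

```text
t 3.18 board [  8.9 -65.9] z 0.2501 psi -1.4701 F [ 0.6  0.3 -0.3] grip 0.0942
(-68, 10, 0.1) [ 6.002 -3.076 -3.035] [-0.001 -0.001 -0.001]
(-68, 10, 0.0665) [ 7.342 -3.076 -3.034] [-0.001 -0.001 -0.001]
```

arm_command --deltas '[{"translation": [0,-3.08,-3.03],"turn": [0,0,0]},{"translation": [0,-3.08,-3.03],"turn": [0,0,0]},{"translation": [0,-3.08,-3.03],"turn": [0,0,0]},{"translation": [0,-3.08,-3.03],"turn": [0,0,0]},{"translation": [2,-3.08,-3.03],"turn": [0,0,0]},{"translation": [4,-3.08,-3.03],"turn": [0,0,0]},{"translation": [6,-3.08,-3.03],"turn": [0,0,0]},{"translation": [6,-3.08,-3.03],"turn": [0,0,0]},{"translation": [6,-3.08,-3.03],"turn": [0,0,0]},{"translation": [6,-3.08,-3.03],"turn": [0,0,0]}]' --gripper 0 --force 20

```text
time_s: 4.02
ee_pos: [0.5317, -0.2259, 0.1]
eef_rot: [-0.541, 1.569, 2.701]
force: [0.3, 0.5, 0.6]
grip_width: 0.0306
```

```bash
python3 -c "
from h import *
st();go(-68,10,.0665)
for n in ['wrist','side']:
  im=shot(n,n+'3.png')
cv2.imwrite('pics/w3z.png',cv2.resize(cv2.imread('pics/wrist3.png'),(800,600)))"
```

```text
t 4.02 board [-68.    9.8] z 0.1 psi -1.47 F [0.3 0.5 0.6] grip 0.0306
(-68, 10, 0.0665) [ 1.339  0.002 -0.01 ] [0.    0.015 0.009]
```

View pics/w3z.png

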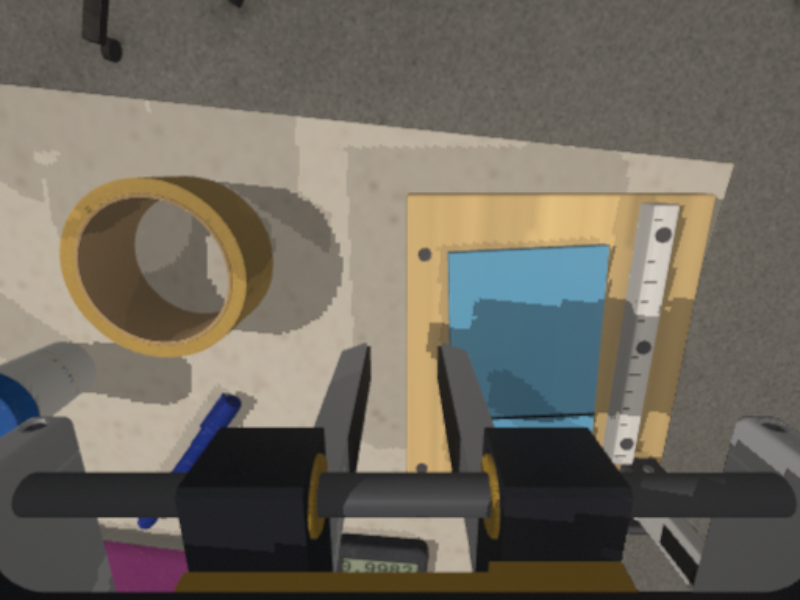

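View pics/side3.png

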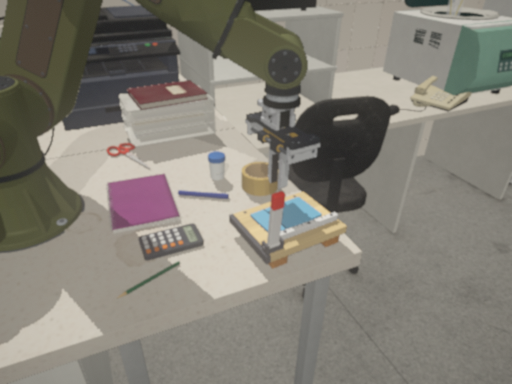

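arm_command --deltas '[{"translation": [0,0,0],"turn": [0,0,0]},{"translation": [0,0,0],"turn": [0,0,0]},{"translation": [0,0,0],"turn": [0,0,0]},{"translation": [0,0,0],"turn": [0,0,0]},{"translation": [0,0,0],"turn": [0,0,0]},{"translation": [0.7,0,0],"turn": [0,0,0]},{"translation": [1.34,0,0],"turn": [0,0,0]},{"translation": [1.34,0,0],"turn": [0,0,0]},{"translation": [1.34,0,0],"turn": [0,0,0]}]'

```text
time_s: 4.87
ee_pos: [0.532, -0.2255, 0.0663]
eef_rot: [-0.563, 1.57, 2.68]
force: [-0.0, 0.6, -0.4]
grip_width: 0.0002
```

```bash
python3 -c "
from h import *
st();
im=shot('wrist','w4.png')
cv2.imwrite('pics/w4z.png',cv2.resize(im[100:300,180:480,::-1],None,fx=2.6,fy=2.6))"
```

```text
t 4.87 board [-68.4  10.1] z 0.0663 psi -1.4696 F [-0.   0.6 -0.4] grip 0.0002
```

View pics/w4z.png

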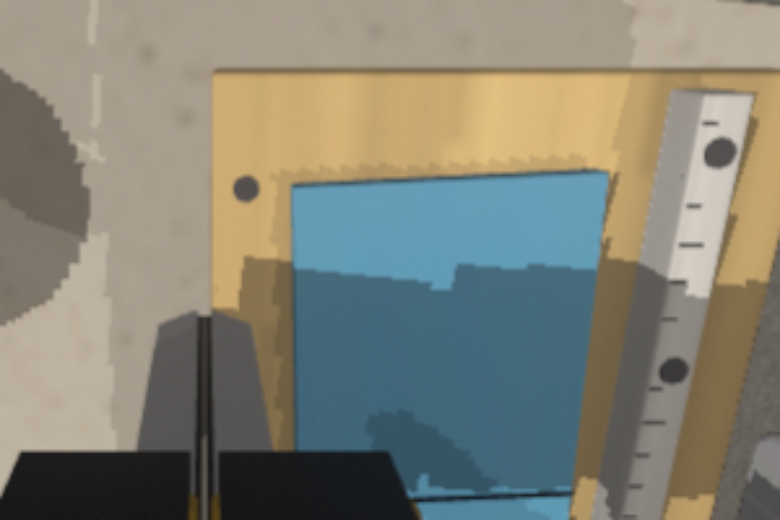

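arm_command --deltas '[{"translation": [0,0.2,0],"turn": [0,0,0]},{"translation": [0,0.35,0],"turn": [0,0,0]},{"translation": [0,0.45,0],"turn": [0,0,0]},{"translation": [0,0.52,0],"turn": [0,0,0]},{"translation": [0,0.59,0],"turn": [0,0,0]},{"translation": [0,0.66,0],"turn": [0,0,0]},{"translation": [0,0.73,0],"turn": [0,0,0]},{"translation": [0,0.8,0],"turn": [0,0,0]},{"translation": [0,0.86,0],"turn": [0,0,0]},{"translation": [0,0.88,0],"turn": [0,0,0]},{"translation": [0,0.88,0],"turn": [0,0,0]}]'

```text
time_s: 5.83
ee_pos: [0.5343, -0.2476, 0.0664]
eef_rot: [2.517, 1.571, -0.523]
force: [0.2, 0.7, -0.5]
grip_width: 0.0003
```

```bash
python3 -c "
from h import *
st();
im=shot('wrist','w5.png')
cv2.imwrite('pics/w5z.png',cv2.resize(im[100:300,180:480,::-1],None,fx=2.6,fy=2.6))"
```

```text
t 5.83 board [-46.2  10.2] z 0.0664 psi -1.4697 F [ 0.2  0.7 -0.5] grip 0.0003
```

View pics/w5z.png

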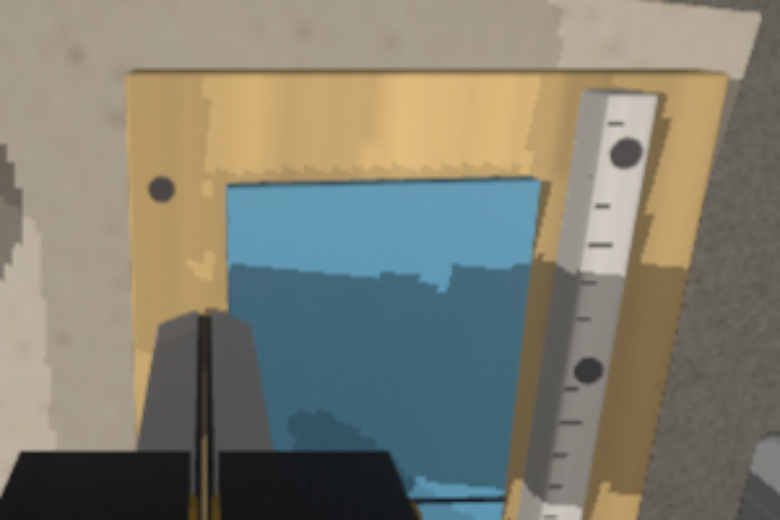

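arm_command --deltas '[{"translation": [0,0.06,0],"turn": [0,0,0]},{"translation": [0,0.11,0],"turn": [0,0,0]},{"translation": [0,0.15,0],"turn": [0,0,0]},{"translation": [0,0.15,0],"turn": [0,0,0]}]'

```text
time_s: 6.22
ee_pos: [0.5347, -0.2514, 0.0664]
eef_rot: [2.432, 1.571, -0.608]
force: [0.9, 0.6, 0.6]
grip_width: 0.0004
```

arm_command --deltas '[{"translation": [0,0.03,0],"turn": [0,0,0]},{"translation": [0,0.04,0],"turn": [0,0,0]}]'

```text
time_s: 6.38
ee_pos: [0.5348, -0.2523, 0.0664]
eef_rot: [-1.466, 1.571, 1.777]
force: [-0.5, 1.4, 0.6]
grip_width: 0.0006
```

```bash
python3 -c "
from h import *
st();
im=shot('wrist','w6.png')
cv2.imwrite('pics/w6z.png',cv2.resize(im[100:300,180:480,::-1],None,fx=2.6,fy=2.6))"
```

```text
t 6.38 board [-41.5  10.2] z 0.0664 psi -1.4697 F [-0.5  1.4  0.6] grip 0.0006
```

View pics/w6z.png

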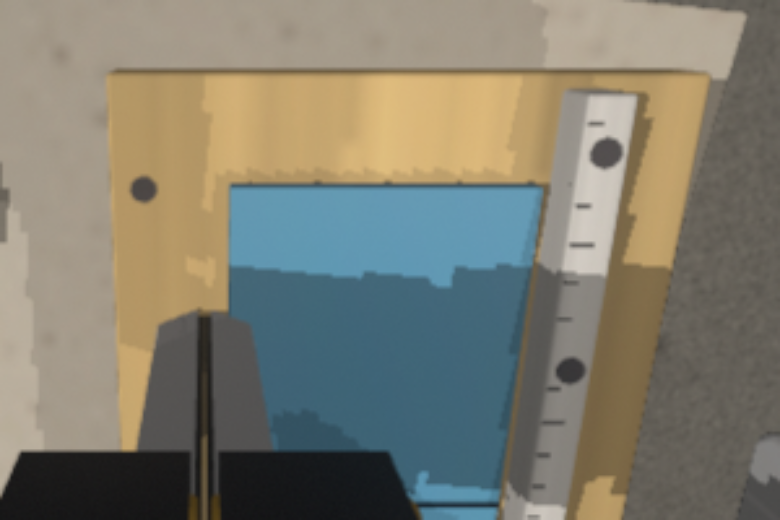

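arm_command --deltas '[{"translation": [0,0.03,0],"turn": [0,0,0]},{"translation": [0,0.04,0],"turn": [0,0,0]}]'

```text
time_s: 6.6
ee_pos: [0.5349, -0.2532, 0.0664]
eef_rot: [-0.469, 1.571, 2.774]
force: [-0.2, 1.0, 0.5]
grip_width: 0.0002
```

arm_command --deltas '[{"translation": [0,0.03,0],"turn": [0,0,0]},{"translation": [0,0.04,0],"turn": [0,0,0]}]'

```text
time_s: 6.77
ee_pos: [0.535, -0.2543, 0.0664]
eef_rot: [1.877, 1.571, -1.164]
force: [0.6, 0.1, 0.3]
grip_width: 0.0002
```

```bash
python3 -c "
from h import *
st();
im=shot('wrist','w7.png')
cv2.imwrite('pics/w7z.png',cv2.resize(im[120:300,240:420,::-1],None,fx=3.3,fy=3.3,interpolation=cv2.INTER_CUBIC))"
```

```text
t 6.77 board [-39.5  10.2] z 0.0664 psi -1.4696 F [0.6 0.1 0.3] grip 0.0002
```

View pics/w7z.png

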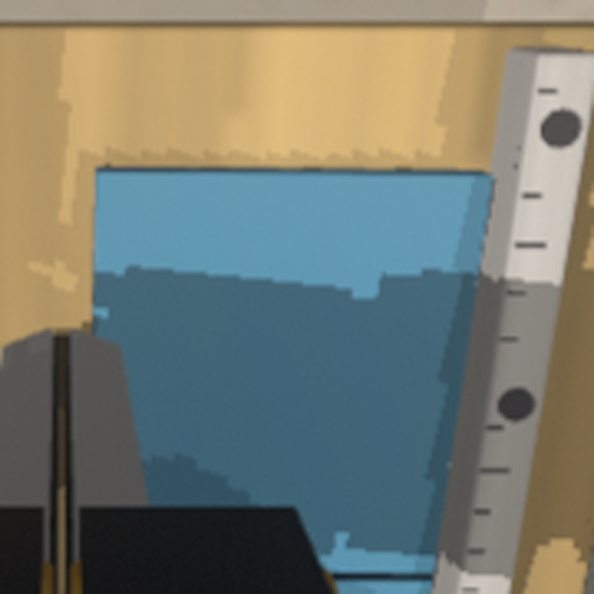

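arm_command --deltas '[{"translation": [0,-0.3,0],"turn": [0,0,0]},{"translation": [0,-0.5,0],"turn": [0,0,0]},{"translation": [0,-0.5,0.8],"turn": [0,0,0]},{"translation": [0,-0.5,1.6],"turn": [0,0,0]},{"translation": [0,-0.4,1.6],"turn": [0,0,0]},{"translation": [0,-0.25,1.6],"turn": [0,0,0]},{"translation": [0,-0.12,1.6],"turn": [0,0,0]},{"translation": [0,-0.04,1.6],"turn": [0,0,0]},{"translation": [0,0.0,1.6],"turn": [0,0,0]},{"translation": [0,0.02,1.6],"turn": [0,0,0]}]'

```text
time_s: 7.65
ee_pos: [0.4956, -0.2587, 0.0664]
eef_rot: [-1.733, 1.571, 1.509]
force: [0.1, 0.3, 1.2]
grip_width: 0.0005
```

arm_command --deltas '[{"translation": [0,0.02,0],"turn": [0,0,0]},{"translation": [0,0.04,0],"turn": [0,0,0]}]'

```text
time_s: 7.82
ee_pos: [0.4955, -0.2596, 0.0664]
eef_rot: [-1.139, 1.571, 2.104]
force: [-0.1, 1.0, 1.5]
grip_width: 0.0004
```

```bash
python3 -c "
from h import *
st();
im=shot('wrist','w8.png')
cv2.imwrite('pics/w8z.png',cv2.resize(im[60:300,200:420,::-1],None,fx=2.5,fy=2.5,interpolation=cv2.INTER_CUBIC))"
```

```text
t 7.82 board [-38.2 -29.6] z 0.0664 psi -1.4694 F [-0.1  1.   1.5] grip 0.0004
```

View pics/w8z.png

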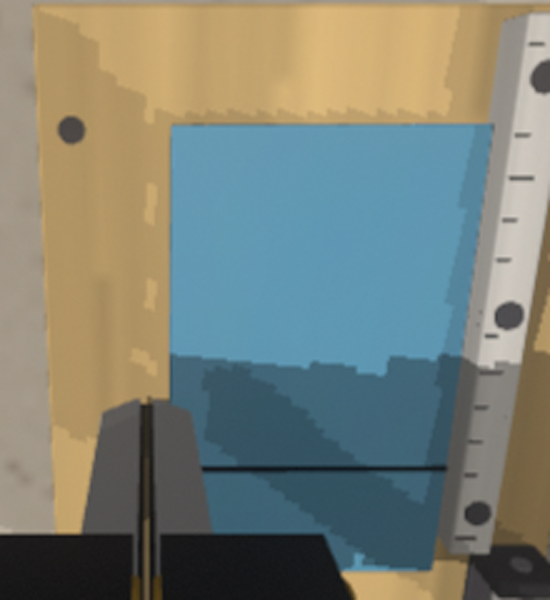

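arm_command --deltas '[{"translation": [0,0.02,0],"turn": [0,0,0]},{"translation": [0,0.03,0],"turn": [0,0,0]}]'

```text
time_s: 8.03
ee_pos: [0.4954, -0.2601, 0.0663]
eef_rot: [-1.32, 1.57, 1.923]
force: [0.8, 5.9, 1.7]
grip_width: 0.0003
```

arm_command --deltas '[{"translation": [0,0.02,0],"turn": [0,0,0]},{"translation": [0,0.03,0],"turn": [0,0,0]}]'

```text
time_s: 8.2
ee_pos: [0.4955, -0.2603, 0.0663]
eef_rot: [-1.393, 1.569, 1.85]
force: [-0.3, 9.3, 2.5]
grip_width: 0.0005
```

arm_command --deltas '[{"translation": [0,-0.25,0],"turn": [0,0,0]},{"translation": [0,-0.5,0],"turn": [0,0,0]},{"translation": [-1,-0.5,0],"turn": [0,0,0]},{"translation": [-2,-0.5,0],"turn": [0,0,0]},{"translation": [-2,-0.5,0],"turn": [0,0,0]}]' --gripper 40

```text
time_s: 8.62
ee_pos: [0.4958, -0.2494, 0.1209]
eef_rot: [2.455, 1.564, -0.585]
force: [0.9, 0.2, 1.3]
grip_width: 0.0304
```

```bash
python3 -c "
from h import *
st();
c=optics.get_calibration('wrist');im=shot('wrist','w9.png')
cv2.imwrite('pics/w9z.png',cv2.resize(im[40:300,180:440,::-1],None,fx=2.3,fy=2.3,interpolation=cv2.INTER_CUBIC))"
```

```text
t 8.62 board [-48.3 -28.3] z 0.1209 psi -1.4692 F [0.9 0.2 1.3] grip 0.0304
```

View pics/w9z.png

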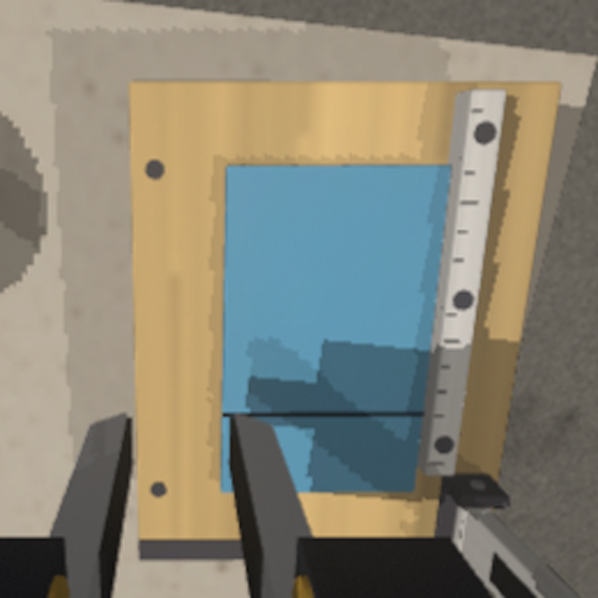

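Run:
```python
from h import *
c=optics.get_calibration('wrist');im=cv2.imread('pics/w9.png')
f=lambda u:c2p(u,180,40,2.3)
for k,(a,b,z) in {'bT':((135,82),(550,82),.045),'kT':((228,166),(450,166),.051),'kL':((228,170),(222,400),.045),'score':((240,413),(420,413),.051),'bB':((145,558),(230,558),.045),'bL':((131,90),(138,410),.045),'fence':((455,95),(430,465),.045)}.items():
    A,B,r=edge(im,f(a),f(b),3,mode='dark' if k=='score' else 'edge')
    P,Q=ray(c,A,z),ray(c,B,z);print(k,np.round(w2b(P),1),np.round(w2b(Q),1),'ang',round(np.arctan2(*(Q-P)[1::-1]),4),round(r,2))
st();go(8,85,.09);go(8,85,.0665)
```

```text
bT [-64.1  82. ] [80.2 82.8] ang -1.4646 0.09
kT [-31.6  54.3] [46.3 54.9] ang -1.4617 0.06
kL [-32.   52.8] [-31.7 -36. ] ang -3.0374 0.1
score [-24.8 -39.6] [ 46.2 -39.5] ang -1.468 0.06
bB [ -63.5 -110.3] [ -26.5 -110.3] ang -1.4712 0.02
bL [-66.4  79.5] [-66.2 -40.3] ang -3.0392 0.17
fence [47.1 78.1] [ 56.2 -64.9] ang -2.9771 0.92
t 8.67 board [-48.7 -28.9] z 0.1187 psi -1.4693 F [-0.3 -0.5 -0.2] grip 0.0341
(8, 85, 0.09) [ 1.17   2.267 -4.551] [ 0.008 -0.039 -0.033]
(8, 85, 0.0665) [ 2.11   2.264 -4.548] [ 0.008 -0.039 -0.033]
```

arm_command --deltas '[{"translation": [0,1,-1.6],"turn": [0,0,0]},{"translation": [0,2.27,-3.2],"turn": [0,0,0]},{"translation": [0,2.27,-4.27],"turn": [0,0,0]},{"translation": [0,2.27,-4.27],"turn": [0,0,0]},{"translation": [0,2.27,-4.27],"turn": [0,0,0]},{"translation": [1,2.27,-4.27],"turn": [0,0,0]},{"translation": [2.1,2.27,-4.27],"turn": [0,0,0]},{"translation": [2.1,2.27,-4.27],"turn": [0,0,0]},{"translation": [2.1,2.27,-4.27],"turn": [0,0,0]}]'

```text
time_s: 9.42
ee_pos: [0.6056, -0.2943, 0.0644]
eef_rot: [2.485, 1.57, -0.556]
force: [1.8, -0.4, 2.2]
grip_width: 0.04
```

```bash
python3 -c "
from h import *
st();go(8,40,.0665)
im=shot('wrist','w10.png');shot('side','s10.png')
cv2.imwrite('pics/w10z.png',cv2.resize(im[:,:,::-1],(800,600)))
cv2.imwrite('pics/s10z.png',cv2.resize(cv2.imread('pics/s10.png')[130:290,180:380],None,fx=3,fy=3))"
```

```text
t 9.42 board [ 7.4 76.5] z 0.0644 psi -1.4697 F [ 1.8 -0.4  2.2] grip 0.04
(8, 40, 0.0665) [-0.087  0.022  1.458] [ 0.003 -0.011 -0.009]
```

View pics/s10z.png

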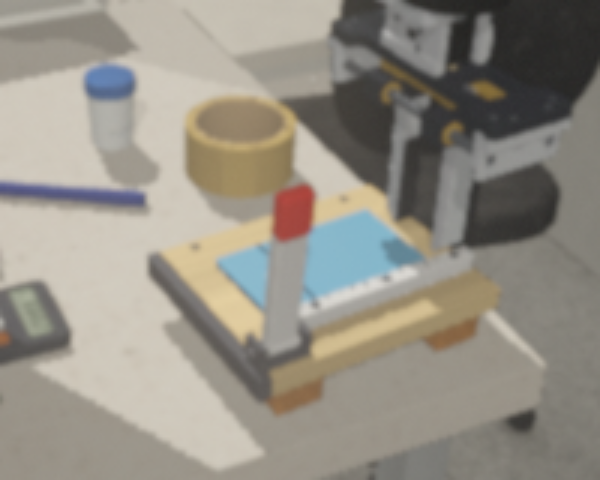

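arm_command --deltas '[{"translation": [-0.09,0.0,0],"turn": [0,0,0]},{"translation": [-0.09,0.0,0.25],"turn": [0,0,0]},{"translation": [-0.09,0.0,0.4],"turn": [0,0,0]},{"translation": [-0.09,0.0,0.55],"turn": [0,0,0]},{"translation": [-0.09,0.0,0.75],"turn": [0,0,0]},{"translation": [-0.09,0.0,0.95],"turn": [0,0,0]},{"translation": [-0.09,0.0,1.15],"turn": [0,0,0]},{"translation": [-0.09,0.0,1.35],"turn": [0,0,0]},{"translation": [-0.09,0.0,1.55],"turn": [0,0,0]},{"translation": [-0.09,0.0,1.7],"turn": [0,0,0]},{"translation": [-0.09,0.0,1.8],"turn": [0,0,0]},{"translation": [-0.09,0.0,1.8],"turn": [0,0,0]}]'

```text
time_s: 10.52
ee_pos: [0.561, -0.2991, 0.0663]
eef_rot: [-0.275, 1.571, 2.968]
force: [-0.2, 0.1, 0.7]
grip_width: 0.0401
```

```bash
python3 -c "
from h import *
st();
im=shot('wrist','w11.png');shot('side','s11.png');shot('scene','c11.png')
cv2.imwrite('pics/w11z.png',cv2.resize(im[:,:,::-1],(800,600)))
cv2.imwrite('pics/s11z.png',cv2.resize(cv2.imread('pics/s11.png')[130:290,180:380],None,fx=3,fy=3))"
```

```text
t 10.52 board [ 7.8 31.6] z 0.0663 psi -1.4699 F [-0.2  0.1  0.7] grip 0.0401
```

View pics/s11z.png

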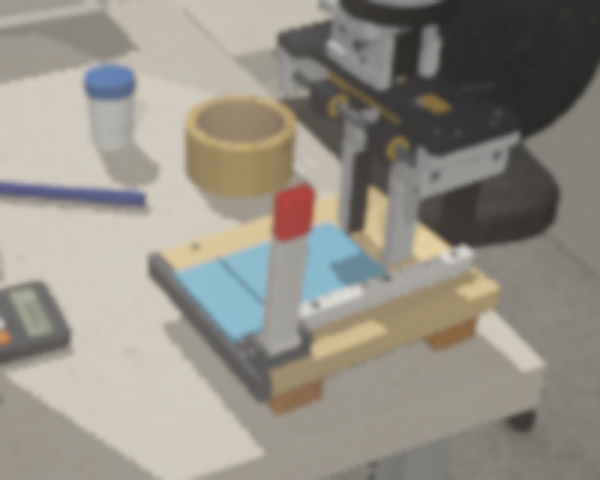

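View pics/w11z.png

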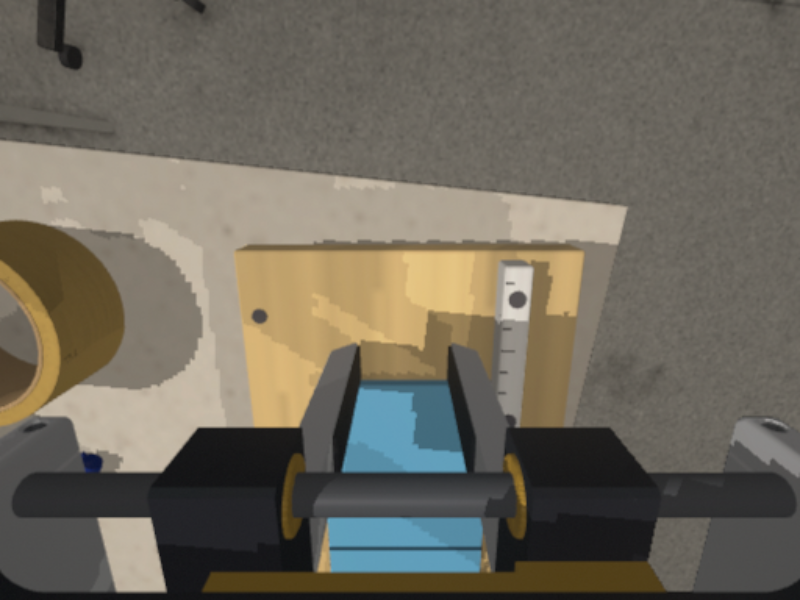

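arm_command --deltas '[{"translation": [0,0.0,0.1],"turn": [0,0,0]},{"translation": [0,0.0,0.25],"turn": [0,0,0]},{"translation": [0,0.0,0.42],"turn": [0,0,0]},{"translation": [0,0.0,0.6],"turn": [0,0,0]},{"translation": [0,0.0,0.78],"turn": [0,0,0]},{"translation": [0,0.0,0.94],"turn": [0,0,0]},{"translation": [0,0.0,1.06],"turn": [0,0,0]},{"translation": [0,0.0,1.14],"turn": [0,0,0]},{"translation": [0,0.0,1.2],"turn": [0,0,0]},{"translation": [0,0.0,1.2],"turn": [0,0,0]}]'

```text
time_s: 11.5
ee_pos: [0.5313, -0.3021, 0.0662]
eef_rot: [-0.265, 1.571, 2.977]
force: [0.0, 0.1, 0.4]
grip_width: 0.0398
```

```bash
python3 -c "
from h import *
st();
im=shot('wrist','w12.png');shot('side','s12.png');shot('scene','c12.png')
a=cv2.resize(im[220:384,190:330,::-1],None,fx=2.8,fy=2.8)
b=cv2.resize(cv2.imread('pics/s12.png')[180:280,220:330],None,fx=3.5,fy=3.5)
b=cv2.copyMakeBorder(b,0,max(0,a.shape[0]-b.shape[0]),0,0,0)
cv2.imwrite('pics/z12.png',np.hstack([a,b[:a.shape[0]]]))"
```

```text
t 11.5 board [7.7 1.7] z 0.0662 psi -1.4697 F [0.  0.1 0.4] grip 0.0398
```

View pics/z12.png

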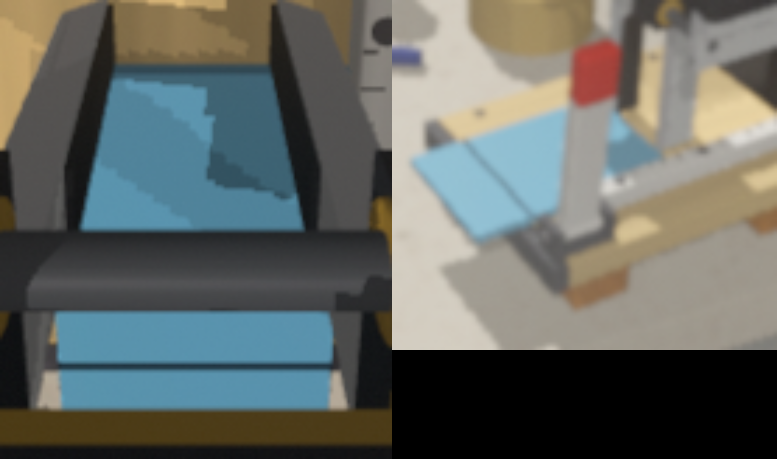

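arm_command --deltas '[{"translation": [0,0,0.1],"turn": [0,0,0]},{"translation": [0,0,0.2],"turn": [0,0,0]},{"translation": [0,0,0.26],"turn": [0,0,0]},{"translation": [0,0,0.26],"turn": [0,0,0]}]'

```text
time_s: 11.98
ee_pos: [0.5248, -0.3027, 0.0662]
eef_rot: [-0.622, 1.571, 2.621]
force: [0.1, 0.1, 0.4]
grip_width: 0.0399
```

arm_command --deltas '[{"translation": [0,0,-0.3],"turn": [0,0,0]},{"translation": [-1,0,-0.3],"turn": [0,0,0]},{"translation": [-2.5,0,-0.3],"turn": [0,0,0]},{"translation": [-4,0,-0.3],"turn": [0,0,0]},{"translation": [-5.5,0,-0.3],"turn": [0,0,0]},{"translation": [-7,0,0],"turn": [0,0,0]},{"translation": [-7.3,0,1.2],"turn": [0,0,0]},{"translation": [-7.3,0,2.2],"turn": [0,0,0]},{"translation": [-7.3,0,2.2],"turn": [0,0,0]},{"translation": [-7.3,0,2.2],"turn": [0,0,0]},{"translation": [-7.3,0,2.2],"turn": [0,0,0]}]'

```text
time_s: 12.9
ee_pos: [0.471, -0.3082, 0.2487]
eef_rot: [-2.525, 1.571, 0.718]
force: [0.5, 0.5, -0.5]
grip_width: 0.0401
```

```bash
python3 -c "
from h import *
st();
c=optics.get_calibration('wrist');print(w2b(c['origin']))
im=shot('wrist','w13.png')
cv2.imwrite('pics/w13z.png',cv2.resize(im[40:240,130:390,::-1],None,fx=3,fy=3,interpolation=cv2.INTER_CUBIC))"
```

```text
t 12.9 board [  7.7 -58.9] z 0.2487 psi -1.4696 F [ 0.5  0.5 -0.5] grip 0.0401
[ 7.8485352 25.9181938]
```

View pics/w13z.png

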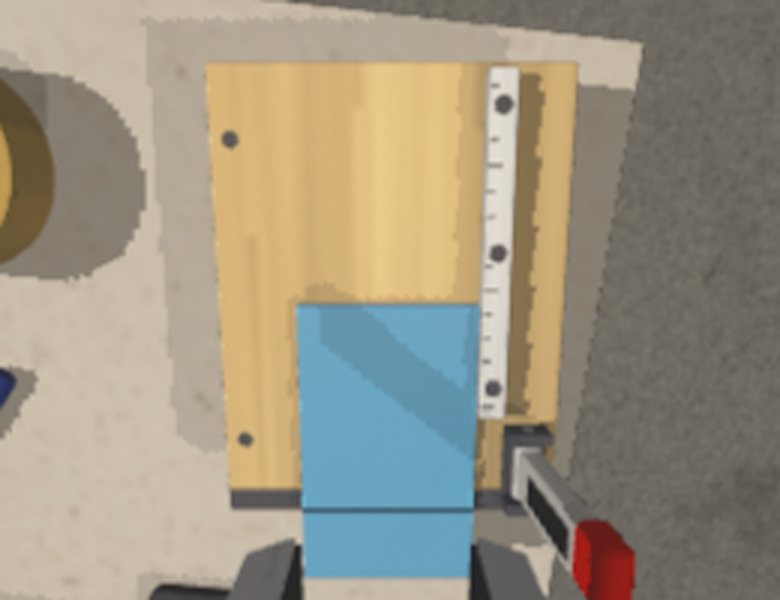

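```bash
cat > fit2.py <<'E'
from h import *
import sys
def fit(fn,c,D,x0=130,y0=40,k=3):
  im=cv2.imread(fn);f=lambda u:c2p(u,x0,y0,k)
  for n,(a,b,z) in D.items():
    A,B,r=edge(im,f(a),f(b),3,mode='dark' if n=='score' else 'edge')
    P,Q=ray(c,A,z),ray(c,B,z);print(n,np.round(w2b(P),2),np.round(w2b(Q),2),'ang',round(np.arctan2(*(Q-P)[1::-1]),4),round(r,2))
D={'bT':((212,62),(570,62),.045),'bB':((235,508),(295,508),.045),'bB2':((475,508),(500,508),.045),'bL':((206,70),(230,480),.045),
'kT':((300,304),(475,304),.051),'score':((306,510),(470,510),.051),'kB':((306,579),(465,579),.051),'kL':((297,310),(303,480),.045),'fence':((489,72),(479,412),.045)}
if __name__=='__main__': fit('pics/w13.png',optics.get_calibration('wrist'),D)
E
python3 fit2.py
```

```text
bT [-62.94  82.93] [82.85 83.16] ang -1.4684 0.23
bB [ -63.64 -111.  ] [ -35.09 -110.96] ang -1.4688 0.0
bB2 [  50.53 -110.86] [  62.43 -110.84] ang -1.4687 0.0
bL [-65.86  80.24] [-65.56 -96.22] ang -3.0391 0.2
kT [-29.28 -13.23] [ 46.7  -13.14] ang -1.4688 0.04
score [ -29.25 -108.94] [  47.5  -108.84] ang -1.4688 0.0
kB [ -30.17 -143.51] [  46.17 -143.41] ang -1.4688 0.0
kL [-31.92 -16.87] [-31.58 -96.19] ang -3.0365 0.09
fence [50.27 79.64] [ 50.13 -63.14] ang -3.0418 0.42
```

```bash
python3 -c "
from h import *
st();go(8,10,.0665);go(8,-6.9,.0665)"
```

```text
t 12.95 board [  7.7 -58.8] z 0.2484 psi -1.4692 F [-0.6 -0.2  0. ] grip 0.0401
(8, 10, 0.0665) [ 7.277  0.018 -2.752] [0.009 0.002 0.004]
(8, -6.9, 0.0665) [ 7.277  0.018 -2.076] [0.009 0.002 0.004]
```

arm_command --deltas '[{"translation": [0,0,-1.6],"turn": [0,0,0]},{"translation": [0,0,-2.75],"turn": [0,0,0]},{"translation": [1.6,0,-2.75],"turn": [0,0,0]},{"translation": [3.2,0,-2.75],"turn": [0,0,0]},{"translation": [4.8,0,-2.75],"turn": [0,0,0]},{"translation": [6.4,0,-2.75],"turn": [0,0,0]},{"translation": [7.2,0,-2.75],"turn": [0,0,0]},{"translation": [7.26,0,-2.75],"turn": [0,0,0]},{"translation": [7.26,0,-2.75],"turn": [0,0,0]},{"translation": [7.26,0,-2.75],"turn": [0,0,0]}]'

```text
time_s: 13.78
ee_pos: [0.5393, -0.3008, 0.0664]
eef_rot: [-0.716, 1.57, 2.527]
force: [-0.7, -0.7, -0.4]
grip_width: 0.0402
```

```bash
python3 -c "
from h import *
st();go(8,-4,.0665);go(8,-6.9,.0665)"
```

```text
t 13.78 board [7.3 9.8] z 0.0664 psi -1.4689 F [-0.7 -0.7 -0.4] grip 0.0402
(8, -4, 0.0665) [-0.004  0.028  0.552] [0.013 0.009 0.008]
(8, -6.9, 0.0665) [-0.004  0.028  0.668] [0.013 0.009 0.008]
```

Push gently to y = -6.9, then back off and view from over the snap edge.

arm_command --deltas '[{"translation": [0,0,0.25],"turn": [0,0,0]},{"translation": [0,0,0.45],"turn": [0,0,0]},{"translation": [0,0,0.54],"turn": [0,0,0]},{"translation": [0,0,0.59],"turn": [0,0,0]},{"translation": [0,0,0.63],"turn": [0,0,0]},{"translation": [0,0,0.66],"turn": [0,0,0]},{"translation": [0,0,0.67],"turn": [0,0,0]},{"translation": [0,0,0.67],"turn": [0,0,0]}]'

```text
time_s: 14.45
ee_pos: [0.5221, -0.303, 0.0672]
eef_rot: [2.133, 1.571, -0.907]
force: [-0.9, -0.8, 0.9]
grip_width: 0.0402
```

arm_command --deltas '[{"translation": [0,0,-0.4],"turn": [0,0,0]},{"translation": [-1,0,-0.4],"turn": [0,0,0]},{"translation": [-2.5,0,-0.4],"turn": [0,0,0]},{"translation": [-4,0,-0.4],"turn": [0,0,0]},{"translation": [-5.5,0,0],"turn": [0,0,0]},{"translation": [-6,0,1.5],"turn": [0,0,0]},{"translation": [-6,0,3],"turn": [0,0,0]},{"translation": [-6,0,4.5],"turn": [0,0,0]},{"translation": [-6,0,6],"turn": [0,0,0]},{"translation": [-6,0,7.2],"turn": [0,0,0]},{"translation": [-6,0,7.2],"turn": [0,0,0]},{"translation": [-6,0,7.2],"turn": [0,0,0]}]'

```text
time_s: 15.45
ee_pos: [0.3423, -0.3216, 0.2178]
eef_rot: [2.202, 1.57, -0.84]
force: [0.5, 0.8, -0.1]
grip_width: 0.0399
```

```bash
python3 -c "
from h import *
st();
c=optics.get_calibration('wrist');print(w2b(c['origin']),c['origin'])
im=shot('wrist','w14.png')
cv2.imwrite('pics/w14z.png',cv2.resize(im[0:200,130:390,::-1],None,fx=3,fy=3,interpolation=cv2.INTER_CUBIC))"
```

```text
t 15.45 board [   8.1 -188.3] z 0.2178 psi -1.4715 F [ 0.5  0.8 -0.1] grip 0.0399
[   8.17979615 -103.53683588] [ 0.42663841 -0.31313837  0.37824588]
```

View pics/w14z.png

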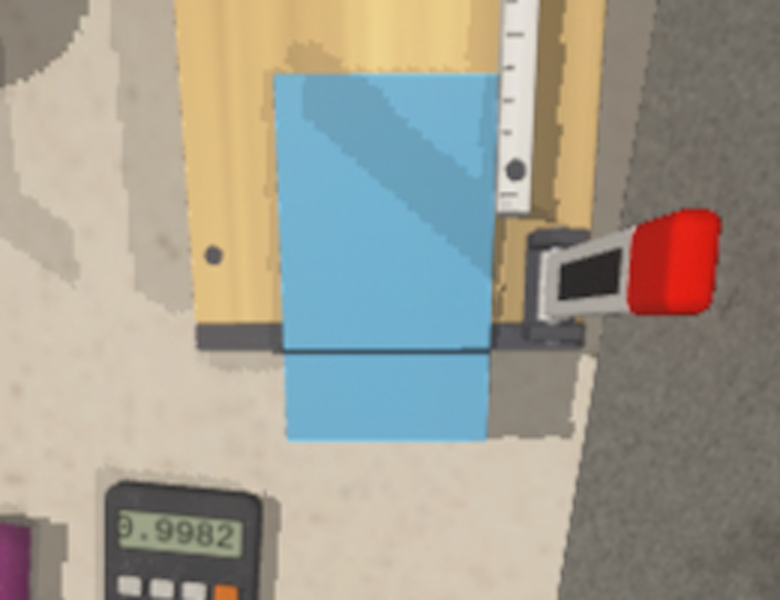

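```bash
cat > f3.py <<'E'
from fit2 import *
D={'bB':((200,350),(280,350),.045),'bB2':((495,350),(580,350),.045),'bL':((176,10),(197,310),.045),
'kT':((278,73),(495,73),.051),'score':((290,351),(488,351),.051),'kB':((290,440),(485,440),.051),'kL':((275,80),(284,320),.045),'kR':((491,230),(490,320),.051),'fence':((499,5),(498,208),.045)}
fit('pics/w14.png',optics.get_calibration('wrist'),D,130,0,3)
E
python3 f3.py
```

```text
bB [ -64.65 -110.71] [ -33.13 -110.71] ang -1.4701 0.03
bB2 [  51.6 -110.4] [  85.12 -110.66] ang -1.4777 0.12
bL [-66.15   5.37] [-65.82 -95.49] ang -3.0375 0.17
kT [-29.58 -15.83] [ 47.16 -15.43] ang -1.4647 0.12
score [ -28.53 -110.83] [  48.13 -110.82] ang -1.4699 0.01
kB [ -29.69 -145.23] [  48.17 -145.24] ang -1.4702 0.01
kL [-32.04 -16.45] [-32.05 -99.17] ang -3.0409 0.12
kR [ 48.08 -67.25] [ 48.7  -99.21] ang -3.0212 0.08
fence [50.3   6.91] [ 50.15 -58.91] ang -3.043 0.37
```

```bash
python3 -c "
import cv2
a=cv2.imread('pics/w14.png')[10:130,270:320];b=cv2.imread('pics/w9.png')[100:250,350:400]
cv2.imwrite('pics/z14.png',cv2.hconcat([cv2.resize(a,(300,600),interpolation=0),cv2.resize(b,(300,600),interpolation=0)]))"
```

```text
(no output)
```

View pics/z14.png

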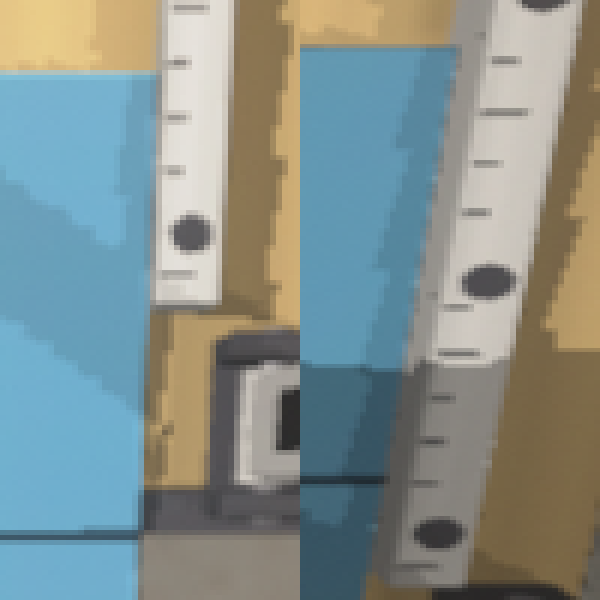

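```bash
python3 -c "
from h import *
st();go(135,-87,.225);go(135,-87,.158)"
```

```text
t 15.5 board [   8.  -187.4] z 0.2176 psi -1.4704 F [0.9 0.1 0. ] grip 0.0397
(135, -87, 0.225) [-0.289  5.077 -4.02 ] [-0.005 -0.007 -0.008]
(135, -87, 0.158) [ 2.391  5.075 -4.018] [-0.005 -0.007 -0.008]
```

arm_command --deltas '[{"translation": [-0.5,1.5,0],"turn": [0,0,0]},{"translation": [-0.5,3,0],"turn": [0,0,0]},{"translation": [-0.5,4.5,0],"turn": [0,0,0]},{"translation": [-0.5,5.08,-1.3],"turn": [0,0,0]},{"translation": [-0.5,5.08,-2.7],"turn": [0,0,0]},{"translation": [-0.5,5.08,-4],"turn": [0,0,0]},{"translation": [-0.3,5.08,-4],"turn": [0,0,0]},{"translation": [1,5.08,-4],"turn": [0,0,0]},{"translation": [2.4,5.08,-4],"turn": [0,0,0]},{"translation": [2.4,5.08,-4],"turn": [0,0,0]},{"translation": [2.4,5.08,-4],"turn": [0,0,0]}]' --gripper 0

```text
time_s: 16.42
ee_pos: [0.4555, -0.4367, 0.1561]
eef_rot: [-0.934, 1.567, 2.31]
force: [1.0, -0.5, 0.9]
grip_width: 0.0007
```

```bash
python3 -c "
from h import *
st();
im=shot('wrist','w15.png');s=shot('side','s15.png');sc=shot('scene','c15.png')
a=cv2.resize(sc[130:280,230:400,::-1],None,fx=2.3,fy=2.3);b=cv2.resize(s[130:280,200:370,::-1],None,fx=2.3,fy=2.3)
cv2.imwrite('pics/z15.png',np.hstack([a,b]))"
```

```text
t 16.42 board [134.1 -87.3] z 0.1561 psi -1.4689 F [ 1.  -0.5  0.9] grip 0.0007
```

View pics/z15.png

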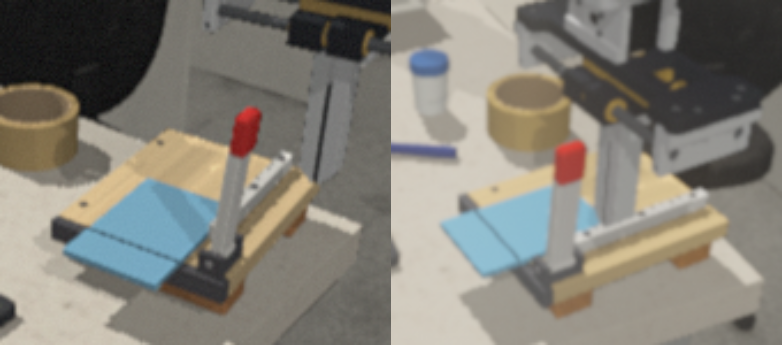

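View pics/w15.png

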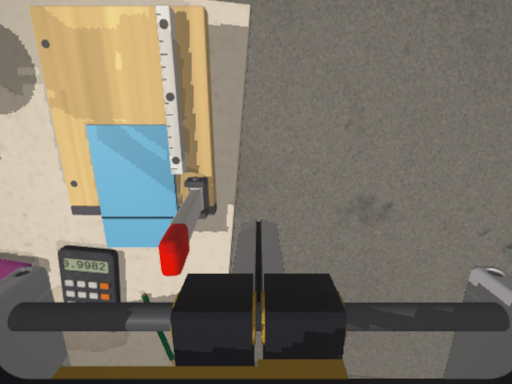

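```bash
python3 -c "
from h import *
p,r=tool();t=p+r[:,0]*.019
for n in ['side','scene']:
  c=optics.get_calibration(n);print(n,proj(c,t),proj(c,b2w(88,-87,.17)),[ (q['at'],q['score']) for q in models.mark_of('bar_grip',n)])
c=optics.get_calibration('wrist')
q=models.mark_of('bar_grip','wrist')[0]['at'];print(q,[ (th,proj(c,b2w(73-103*np.cos(th),-87,.056+.103*np.sin(th)))) for th in (1.62,1.7,1.78)])
"
```

```text
side [297.316328   225.09293515] [282.07988989 196.38735337] [([277.2, 201.4], 0.67)]
scene [367.5327473  207.19093035] [341.16928354 182.33450373] [([333.7, 186.4], 0.94), ([286.8, 235.7], 0.58), ([293.9, 232.2], 0.19)]
[171.8, 246.7] [(1.62, array([170.55203213, 244.27547406])), (1.7, array([183.36497395, 243.7407173 ])), (1.78, array([196.15923   , 242.74724523]))]
```

arm_command --deltas '[{"translation": [0,-0.5,0],"turn": [0,0,0]},{"translation": [0,-1,0],"turn": [0,0,0]},{"translation": [0,-1.4,0],"turn": [0,0,0]},{"translation": [0,-1.6,0],"turn": [0,0,0]},{"translation": [0,-1.76,0],"turn": [0,0,0]},{"translation": [0,-1.92,0],"turn": [0,0,0]},{"translation": [0,-2.08,0],"turn": [0,0,0]},{"translation": [0,-2.24,0],"turn": [0,0,0]},{"translation": [0,-2.4,0],"turn": [0,0,0]},{"translation": [0,-2.56,0],"turn": [0,0,0]},{"translation": [0,-2.7,0],"turn": [0,0,0]},{"translation": [0,-2.8,0],"turn": [0,0,0]}]'

```text
time_s: 17.72
ee_pos: [0.4482, -0.3673, 0.1571]
eef_rot: [-0.924, 1.57, 2.319]
force: [0.5, -0.2, -0.7]
grip_width: 0.0004
```

```bash
python3 -c "
from h import *
st();
im=shot('wrist','w16.png');s=shot('side','s16.png');sc=shot('scene','c16.png')
a=cv2.resize(sc[130:280,230:400,::-1],None,fx=2.3,fy=2.3);b=cv2.resize(s[130:280,200:370,::-1],None,fx=2.3,fy=2.3)
cv2.imwrite('pics/z16.png',np.hstack([a,b]))"
```

```text
t 17.72 board [ 64.3 -87.5] z 0.1571 psi -1.4695 F [ 0.5 -0.2 -0.7] grip 0.0004
```

View pics/z16.png

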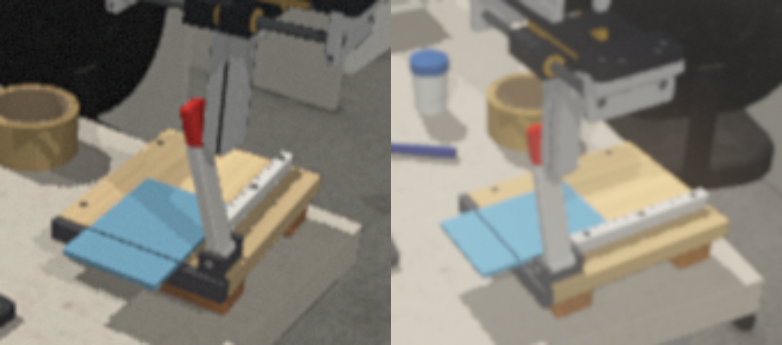

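arm_command --deltas '[{"translation": [0,-0.05,0],"turn": [0,0,0]},{"translation": [0,0,0],"turn": [0,0,0]},{"translation": [0,0,0],"turn": [0,0,0]},{"translation": [0,0,0],"turn": [0,0,0]},{"translation": [0,0,0],"turn": [0,0,0]},{"translation": [0,0,0],"turn": [0,0,0]},{"translation": [0,0,0],"turn": [0,0,0]},{"translation": [0,0,0],"turn": [0,0,0]},{"translation": [0,0,0],"turn": [0,0,0]},{"translation": [0,0,0],"turn": [0,0,0]},{"translation": [0,0,0],"turn": [0,0,0]},{"translation": [0,0,0],"turn": [0,0,0]}]'

```text
time_s: 18.87
ee_pos: [0.4483, -0.3678, 0.1572]
eef_rot: [2.466, 1.571, -0.574]
force: [0.3, 0.2, -0.1]
grip_width: 0.0003
```

```bash
python3 -c "
from h import *
st();
im=shot('wrist','w17.png');s=shot('side','s17.png');sc=shot('scene','c17.png')
a=cv2.resize(sc[130:280,230:400,::-1],None,fx=2.3,fy=2.3);b=cv2.resize(s[130:280,200:370,::-1],None,fx=2.3,fy=2.3)
cv2.imwrite('pics/z17.png',np.hstack([a,b]))"
```

```text
t 18.87 board [ 64.7 -87.5] z 0.1572 psi -1.4696 F [ 0.3  0.2 -0.1] grip 0.0003
```

View pics/z17.png

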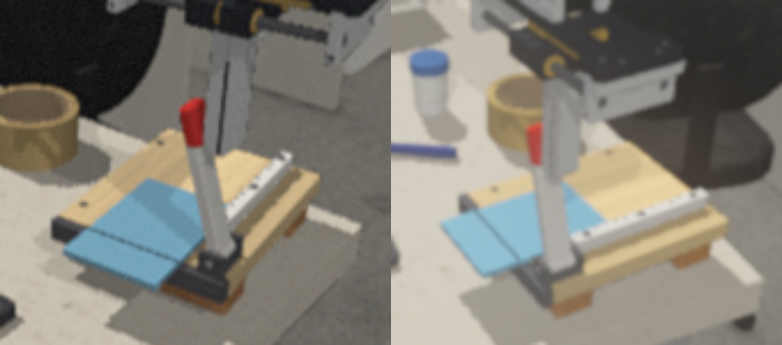

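arm_command --deltas '[{"translation": [0,-0.15,0],"turn": [0,0,0]},{"translation": [0,-0.3,0],"turn": [0,0,0]},{"translation": [0,-0.45,0],"turn": [0,0,0]},{"translation": [0,-0.6,0],"turn": [0,0,0]},{"translation": [0,-0.75,0],"turn": [0,0,0]},{"translation": [0,-0.9,0],"turn": [0,0,0]},{"translation": [0,-1.05,0],"turn": [0,0,0]},{"translation": [0,-1.2,0],"turn": [0,0,0]},{"translation": [0,-1.2,0],"turn": [0,0,0]},{"translation": [0,-1.2,0],"turn": [0,0,0]},{"translation": [0,-1.2,0],"turn": [0,0,0]},{"translation": [0,-1.2,0],"turn": [0,0,0]}]'

```text
time_s: 20.02
ee_pos: [0.4452, -0.3381, 0.1572]
eef_rot: [-1.665, 1.571, 1.577]
force: [0.9, -0.5, -0.2]
grip_width: 0.0005
```

```bash
python3 -c "
from h import *
st();
im=shot('wrist','w18.png');s=shot('side','s18.png');sc=shot('scene','c18.png')
a=cv2.resize(sc[130:280,230:400,::-1],None,fx=2.3,fy=2.3);b=cv2.resize(s[130:280,200:370,::-1],None,fx=2.3,fy=2.3)
cv2.imwrite('pics/z18.png',np.hstack([a,b]))"
```

```text
t 20.02 board [ 34.8 -87.5] z 0.1572 psi -1.4697 F [ 0.9 -0.5 -0.2] grip 0.0005
```

View pics/z18.png

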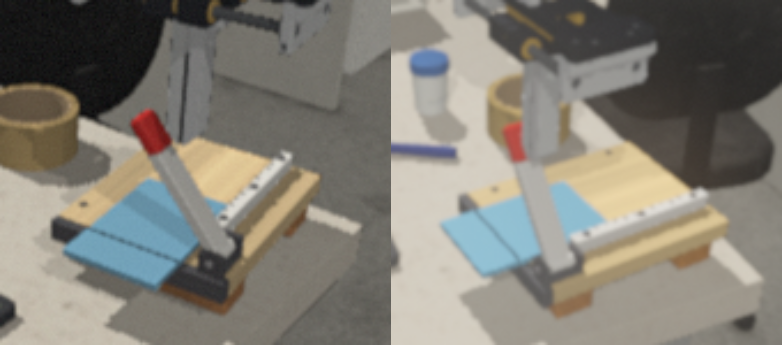

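arm_command --deltas '[{"translation": [0,0,0],"turn": [0,0,0]},{"translation": [0,0.2,0],"turn": [0,0,0]},{"translation": [-1,0.4,0],"turn": [0,0,0]},{"translation": [-2,0.4,0],"turn": [0,0,0]},{"translation": [-3,0.4,0],"turn": [0,0,0]},{"translation": [-3.6,0.4,0],"turn": [0,0,0]},{"translation": [-3.6,0,-1],"turn": [0,0,0]},{"translation": [-3.6,-0.5,-1.2],"turn": [0,0,0]},{"translation": [-3.6,-1,-1.2],"turn": [0,0,0]},{"translation": [-3.6,-1,-1.2],"turn": [0,0,0]},{"translation": [-3.6,-1,-1.2],"turn": [0,0,0]},{"translation": [-3.6,-1,-1.2],"turn": [0,0,0]}]'

```text
time_s: 21.17
ee_pos: [0.4721, -0.3103, 0.2471]
eef_rot: [-0.134, 1.571, 3.109]
force: [0.3, 0.5, -1.1]
grip_width: 0.0004
```

```bash
python3 -c "
from h import *
st();
im=shot('wrist','w19.png');s=shot('side','s19.png');sc=shot('scene','c19.png')
a=cv2.resize(sc[130:280,230:400,::-1],None,fx=2.3,fy=2.3);b=cv2.resize(s[130:280,200:370,::-1],None,fx=2.3,fy=2.3)
cv2.imwrite('pics/z19.png',np.hstack([a,b]))"
```

```text
t 21.17 board [  9.9 -58. ] z 0.2471 psi -1.4697 F [ 0.3  0.5 -1.1] grip 0.0004
```

View pics/z19.png

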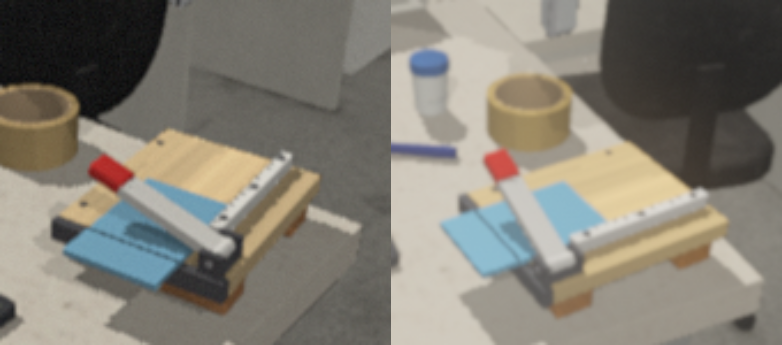

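Sinking by itself. Hold still for 2 s more.

arm_command --deltas '[{"translation": [0,0,0],"turn": [0,0,0]},{"translation": [0,0,0],"turn": [0,0,0]},{"translation": [0,0,0],"turn": [0,0,0]},{"translation": [0,0,0],"turn": [0,0,0]},{"translation": [0,0,0],"turn": [0,0,0]},{"translation": [0,0,0],"turn": [0,0,0]},{"translation": [0,0,0],"turn": [0,0,0]},{"translation": [0,0,0],"turn": [0,0,0]},{"translation": [0,0,0],"turn": [0,0,0]},{"translation": [0,0,0],"turn": [0,0,0]},{"translation": [0,0,0],"turn": [0,0,0]},{"translation": [0,0,0],"turn": [0,0,0]}]'

```text
time_s: 22.32
ee_pos: [0.4726, -0.31, 0.2472]
eef_rot: [-0.851, 1.571, 2.392]
force: [-0.8, -0.1, -0.4]
grip_width: 0.0004
```

arm_command --deltas '[{"translation": [0,0,1],"turn": [0,0,0]},{"translation": [0,0,2],"turn": [0,0,0]},{"translation": [-0.3,0,3],"turn": [0,0,0]},{"translation": [-0.3,0,4],"turn": [0,0,0]},{"translation": [-0.3,0,5],"turn": [0,0,0]},{"translation": [-0.3,0,5.1],"turn": [0,0,0]},{"translation": [-0.3,0,5.1],"turn": [0,0,0]},{"translation": [-0.3,0,5.1],"turn": [0,0,0]},{"translation": [-0.3,0,5.1],"turn": [0,0,0]},{"translation": [-0.3,0,5.1],"turn": [0,0,0]},{"translation": [-0.3,0,5.1],"turn": [0,0,0]},{"translation": [-0.3,0,5.1],"turn": [0,0,0]}]'

```text
time_s: 23.32
ee_pos: [0.3461, -0.3228, 0.2545]
eef_rot: [-0.969, 1.57, 2.275]
force: [0.6, -0.1, 0.4]
grip_width: 0.0006
```

```bash
python3 -c "
from h import *
st();
im=shot('wrist','w20.png');s=shot('side','s20.png');sc=shot('scene','c20.png')
a=cv2.resize(sc[130:280,230:400,::-1],None,fx=2.3,fy=2.3);b=cv2.resize(s[130:280,200:370,::-1],None,fx=2.3,fy=2.3)
cv2.imwrite('pics/z20.png',np.hstack([a,b]))
cv2.imwrite('pics/w20z.png',cv2.resize(im[0:200,130:390,::-1],None,fx=3,fy=3,interpolation=cv2.INTER_CUBIC))"
```

```text
t 23.32 board [   9.7 -184.6] z 0.2545 psi -1.469 F [ 0.6 -0.1  0.4] grip 0.0006
```

View pics/z20.png

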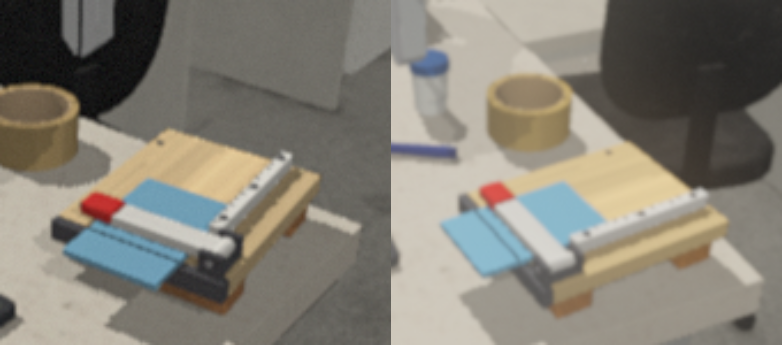

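View pics/w20z.png

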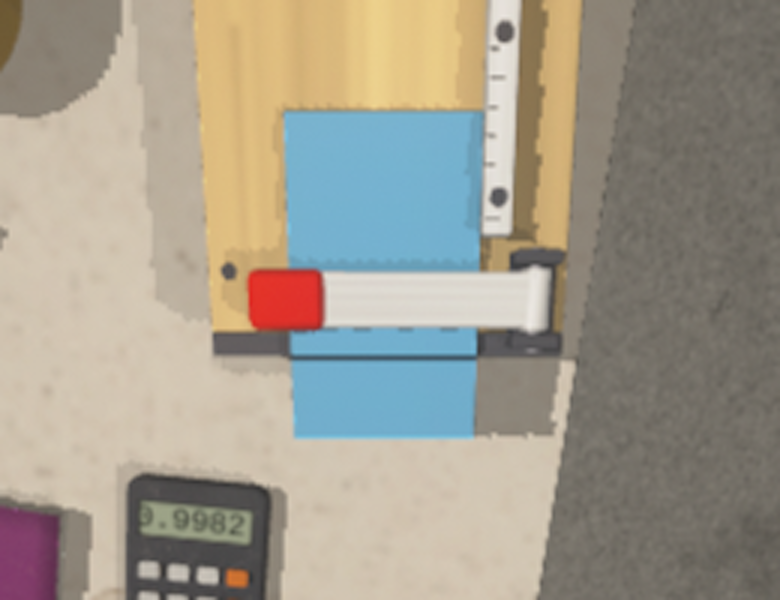

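arm_command --deltas '[{"translation": [0,0,0],"turn": [0,0,0]},{"translation": [0,0,0],"turn": [0,0,0]},{"translation": [0,0,0],"turn": [0,0,0]},{"translation": [0,0,0],"turn": [0,0,0]},{"translation": [0,0,0],"turn": [0,0,0]},{"translation": [0,0,0],"turn": [0,0,0]},{"translation": [0,0,0],"turn": [0,0,0]},{"translation": [0,0,0],"turn": [0,0,0]},{"translation": [0,0,0],"turn": [0,0,0]},{"translation": [0,0,0],"turn": [0,0,0]},{"translation": [0,0,0],"turn": [0,0,0]},{"translation": [0,0,0],"turn": [0,0,0]}]'

```text
time_s: 24.47
ee_pos: [0.3457, -0.3229, 0.2547]
eef_rot: [0.569, 1.571, -2.471]
force: [-0.7, -0.1, 0.2]
grip_width: 0.0003
```

```bash
cat > f4.py <<'E'
from fit2 import *
c=optics.get_calibration('wrist');im=shot('wrist','w21.png');st()
a=cv2.imread('pics/w20.png')[:,:,::-1].astype(int);print('diff board area',np.abs(a-im)[20:150,190:330].mean())
D={'bB':((217,355),(286,355),.045),'bB2':((480,354),(555,354),.045),'bL':((196,10),(213,310),.045),
'kT':((288,110),(478,110),.051),'score':((295,356),(472,356),.051),'kB':((297,437),(470,437),.051),'kL':((285,115),(288,260),.045)}
fit('pics/w21.png',c,D,130,0,3)
for n in ['side','scene']:
  shot(n,n+'21.png');c=optics.get_calibration(n)
  print(n,[(q['at'],q['score']) for q in models.mark_of('bar_grip',n)[:1]],[proj(c,b2w(73-103*np.cos(t),-87,.056+.103*np.sin(t))) for t in (0,.1,.2)])
E
python3 f4.py
```

```text
t 24.52 board [   9.8 -185. ] z 0.2547 psi -1.4696 F [ 0.  -0.1  0.2] grip 0.0005
diff board area 2.2797252747252745
bB [ -63.88 -110.89] [ -33.63 -110.87] ang -1.4692 0.0
bB2 [  51.44 -110.69] [  84.32 -110.66] ang -1.4692 0.2
bL [-65.84  19.54] [-65.72 -92.5 ] ang -3.0398 0.3
kT [-28.9  -16.47] [ 46.75 -16.4 ] ang -1.4691 0.01
score [ -29.06 -111.51] [  47.34 -111.44] ang -1.4691 0.0
kB [ -29.25 -146.18] [  47.54 -146.11] ang -1.4692 0.0
kL [-31.85 -17.2 ] [-31.63 -72.19] ang -3.037 0.09
side [([246.4, 216.3], 0.84)] [array([247.6381941 , 215.24340105]), array([247.77828584, 211.31955304]), array([248.16657336, 207.62781471])]
scene [([272.8, 219.9], 0.9)] [array([274.80558757, 220.90081091]), array([275.22987535, 216.18750884]), array([276.14218548, 211.62760697])]
```

```bash
python3 -c "
from h import *
print(ctrl.hand_in());st()"
```

```text
the job is handed in; nothing more can be done
None
the job is handed in; nothing more can be done
```

The blank is set against the fence with its score line over the snap edge, the hold-down bar is resting on it, and the job is handed in at about 24.5 s. I got no verdict back.

**What I did:**
- I pushed the blank sideways against the fence with closed fingertips. Contact force at the fence rose to about 9 N.
- I then pushed it toward the snap edge with two fingertips on its rear end. I stopped about 2 mm short, measured, and made one small correcting push.
- I pushed the bar past upright. It stalled at first, so I pushed it further, after which it sank onto the blank by itself. The arm was well clear by then.

**Last checks:**
- **Score line:** it was within about 0.1 mm of the snap edge before the bar came down, and about 0.6 mm beyond it in the final picture. One pixel is about 1.2 mm there, so I read both as on the edge; the two disagree slightly.
- **Squareness:** the blank's ends match the snap edge to about 0.001 rad, and its long side matches the board to about 0.003 rad. No gap to the fence shows in the wrist picture. The edge fits put the blank's side 1.5 to 2 mm short of the fence. I put that down to measurement bias, because they read the same when the blank was pressed against the fence.
- **Bar:** the red grip's position in both fixed cameras fits a bar angle of about 0.
- **Other things:** the tape roll, marker and pot were never approached, and look unmoved in the last pictures I viewed.

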